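# Put three motors back on their own test stands

### The job

The three motors stand on each other's test stands. Park one of them, let go, in the empty plywood tray to make room, then move each motor to the stand whose white plastic pad has the same outline as its foot (round on round, square on square, oblong on oblong), upright, centred and lined up with the pad, and leave the tray empty. Set the motors down rather than dropping or tipping them, and do not shift the solder spool, the jar or the black adapter that stand among them.

Things in the scene. Friction and masses are not known exactly. Their poses are not given: they have to be found in the camera images.
- gearmotor: Round gear motor: upright steel cylinder, 42 mm diameter, 62 mm high, with an off-centre brass boss and shaft on top (up to 77 mm in all). Loose, about 0.26 kg. Origin: centre of its round foot (underside), z up. Starts on stand_square.
- stepper: Square stepper motor: upright block 42 x 42 mm, 48 mm high, aluminium ends and dark middle, thin central shaft on top (up to 68 mm in all). Loose, about 0.28 kg. Origin: centre of its square foot, z up, x and y at right angles to its sides. Starts on stand_oblong.
- servo: Large black servo: upright box 30 mm (its x) by 66 mm (its y), 58 mm high, with mounting ears at both ends 38 to 42 mm above its foot (82 mm over the ears along y) and a white round horn on top (62 mm in all). Loose, about 0.17 kg. Origin: centre of its oblong foot, z up. Starts on stand_round.
- stand_round: Home of the gear motor: test stand with a round pad, 66 mm diameter. Fixed plywood base 110 x 110 mm; white plastic pad on its middle, pad top 16 mm above the bench. Grey terminal block 11 x 42 mm, 25 mm high, at the +x edge (47 mm from the middle). Origin: centre of the underside, below the pad's centre; z up.
- stand_square: Home of the stepper motor: test stand with a square pad, 66 x 66 mm, sides along the stand's x and y. Fixed plywood base 110 x 110 mm; white plastic pad on its middle, pad top 16 mm above the bench. Grey terminal block 11 x 42 mm, 25 mm high, at the +x edge (47 mm from the middle). Origin: centre of the underside, below the pad's centre; z up.
- stand_oblong: Home of the servo: test stand with an oblong pad, 54 mm along the stand's x and 90 mm along its y (servo's y along it, either way round). Fixed plywood base 110 x 110 mm; white plastic pad on its middle, pad top 16 mm above the bench. Grey terminal block 11 x 42 mm, 25 mm high, at the +x edge (47 mm from the middle). Origin: centre of the underside, below the pad's centre; z up.
- tray: Empty shallow plywood parking tray, 120 x 120 mm outside, rim 6 mm thick and 16 mm high, inner floor 6 mm above the bench (108 x 108 mm inside). Fixed to the bench. Origin: centre of the underside, z up.
- spool: Solder spool standing on its flange, 52 mm diameter, 34 mm high, loose; leave alone. Origin: centre of the underside.
- jar: Small glass jar with a steel lid, 48 mm diameter, 50 mm high, loose; leave alone. Origin: centre of the underside.
- adapter: Black plug-in power adapter, 42 x 60 mm, 34 mm high, loose; leave alone. Origin: centre of the underside.
Mind the look-alikes: they are no part of the job. Leave any red look-alike of the gearmotor alone.

How it is judged (in metres and radians):
On the way:
1. one of the motors stands in the tray, let go (((horizontal distance between gearmotor and tray below 0.045 m and z of gearmotor in the frame of tray between 0.001 and 0.011 m and linear speed of gearmotor below 0.02 m/s and angle between gearmotor's own z axis and vertical below 0.1 rad and contact force between the fingers and gearmotor below 0.1 N) or (horizontal distance between stepper and tray below 0.045 m and z of stepper in the frame of tray between 0.001 and 0.011 m and linear speed of stepper below 0.02 m/s and angle between stepper's own z axis and vertical below 0.1 rad and contact force between the fingers and stepper below 0.1 N) or (horizontal distance between servo and tray below 0.045 m and z of servo in the frame of tray between 0.001 and 0.011 m and linear speed of servo below 0.02 m/s and angle between servo's own z axis and vertical below 0.1 rad and contact force between the fingers and servo below 0.1 N))), for 0.2 s.
At the end, for the whole second after the job is handed in: Gear motor on the round pad, stepper on the square, servo on the oblong, tray empty: each upright, released, at rest on the pad, within 12 mm of its middle; servo (either way round) and stepper (any quarter turn) within 0.25 rad of the pad's sides (horizontal distance between gearmotor and stand_round below 0.012 m and z of gearmotor in the frame of stand_round between 0.011 and 0.021 m and linear speed of each of gearmotor, stepper, servo below 0.02 m/s and angle between each of gearmotor, stepper, servo's own z axis and vertical below 0.1 rad and contact force between the fingers and gearmotor below 0.1 N and horizontal distance between stepper and stand_square below 0.012 m and z of stepper in the frame of stand_square between 0.011 and 0.021 m and contact force between the fingers and stepper below 0.1 N and horizontal distance between servo and stand_oblong below 0.012 m and z of servo in the frame of stand_oblong between 0.011 and 0.021 m and contact force between the fingers and servo below 0.1 N and angle between the x axis of servo and the x axis of stand_oblong, either way round below 0.25 rad and (angle between the x axis of stepper and the x axis of stand_square, either way round below 0.25 rad or angle between the x axis of stepper and the y axis of stand_square, either way round below 0.25 rad)); the robot touches nothing.
It fails at once if a motor is tipped by more than 0.5 rad (angle between any of gearmotor, stepper, servo's own z axis and vertical above 0.5 rad).
It fails at once if a motor is dropped or knocked: faster than 0.5 m/s while the fingers do not hold it (a fall of about 13 mm or more) ((linear speed of gearmotor above 0.5 m/s and contact force between the fingers and gearmotor below 0.1 N) or (linear speed of stepper above 0.5 m/s and contact force between the fingers and stepper below 0.1 N) or (linear speed of servo above 0.5 m/s and contact force between the fingers and servo below 0.1 N)).
It fails at once if the spool, jar or adapter is shifted by more than 25 mm (distance of any of spool, jar, adapter from where it was at the start of the episode above 0.025 m).
It also fails if it takes over 112 s, if anything falls off the work surface, if the arm or the gripper's body presses on something with over 40 N, if the wrist force passes 120 N, or if a joint passes its speed limit or range.

### The arm

A 7-joint arm with a two-finger parallel gripper is mounted at the origin on the work surface. World frame = base frame: x ahead of the robot, y to its left, z up, the work surface at z = 0. Lengths are in m, angles in degrees, forces in N, time in s.
With the tool pointing down it reaches from about 0.425 to 0.875 m from the base axis. Payload 4.7 kg.
Tool frame: the origin (TCP) lies midway between the tips of the shut fingers; the grasp point (between the pads) lies 19 mm behind it (env.grip_point_offset is the distance from the TCP to the grasp point, in m); z points along the fingers, y is the line along which they close (so a half turn about z gives the same grasp; the last joint's range is limited). The gripper opens to 87 mm and grips with 3 to 60 N. Pads are 19 mm wide; open, the fingers measure 117 mm over their backs; the gripper's body (75 mm by 190 mm) begins 51 mm behind the grasp point.
Start: joints at [64.005, 18.392, -4.016, 83.108, 1.295, 78.541, -3.26], TCP at [0.293, -0.58, 0.223] pointing down, gripper open.
Joint ranges: [-163.93, 163.93], [-17.29, 119.83], [-79.2, 71.16], [3.27, 140.29], [-89.18, 269.18], [5.43, 117.66], [-154.24, 154.24]. Speed limits (degrees/s): [147.25, 147.25, 180, 180, 180, 180, 180].

### API

Orientations are given as [roll, pitch, yaw] about the fixed x, y, z axes, in that order (R = Rz(yaw) Ry(pitch) Rx(roll)).
In Python, from cell import env gives the robot as it stands.
- The arm moves only by the shell command python3 -m jog 'ROWS' [FORCE]. ROWS is JSON, a list of rows, each a list of 7 numbers: the shift along the tool's x, y, z in m, then the turn, a rotation vector about the tool's x, y, z in rad, then the finger opening in m, from 0 to 0.087. A call has 1 to 12 rows; each row shifts and turns the commanded pose from where the row before left it, along the tool's axes as they then stand; what a row does not reach is not made up. A row lasts 1/12 s, in which the tool goes at most 41.7 mm and 7.16 degrees, less where a joint would pass 70% of its speed; a pose out of reach is approached as far as the arm can. A call is refused whole if a number of a shift passes 0.0417 or a number of a turn 0.125, either way. A call with a gripper value outside its range is refused whole. The fingers move at their own pace and stop on an object; FORCE is the grip in N (left out, the last holds). Time passes only in rows, so rows that do not move let the fingers close. It gives the time, the measured TCP pose, the force, the opening and the grip force at its end, in the units of the state.
- env.get_obs(): the state, without advancing time (a new reading comes with each control period).
- env.read_camera(name): name is "scene" or "side" or "wrist"; returns the picture (420x560x3 uint8, blue, green, red); there is no depth.
- env.get_calibration(name): a dict with "fov_y" (degrees; the focal length in pixels is half the picture's height over the tangent of half this angle, whatever the lens; pixels are square), "cx", "cy" (the principal point, pixels), "pose" (4x4, takes a point from camera to world coordinates). Camera axes: x right, y up, looking along -z (the intrinsics and any distortion apply to the point x, -y, -z); pixel columns grow to the right and rows downward; lengths in m; the calibration is good to about 2 mm. A picture is of the moment at which its call begins: read the wrist's pose just before it. get_calibration takes no time and is no camera call; for the wrist camera it gives the pose at the moment of the call.
- env.sign_off(): hands the job in; it is judged then, once.
The state is a dict: "time_s": time; "qpos": joint angles; "joint_velocities": joint speeds; "effort": joint torques, N m; "tool_pos": TCP position; "tool_rot": TCP orientation; "force": force on the tool from outside, world axes, zero at the start; "wrist_torque": the same for the moment, N m; "grip_width": finger opening in m; "grasp_force": force on a finger pad.
Only numpy, scipy, OpenCV 4.12 (cv2) and the standard library are available. Lean on these libraries where they do the work, as an engineer would, in place of code of your own. Each camera call takes 0.05 s, during which the arm holds its last target. There are 200 camera calls.

## Working session

There is one attempt and no reset: what is moved stays moved. The work goes in short steps, Python scripts to look and compute and a shell command to move; the robot and the scene stay as the last step left them, time stands still between calls to the robot, and variables do not carry over. Pictures are saved under pics/ and viewed, at most 14 in all, crops included, and the job is handed in when it is done.

```bash
mkdir -p pics; ls; python3 - <<'E'
from cell import env
import cv2
for n in("scene","side","wrist"):
    c=env.get_calibration(n);print(n,{k:(v if k!='pose' else [[round(float(a),3) for a in r] for r in v]) for k,v in c.items()})
    cv2.imwrite(f"pics/{n}0.png",env.read_camera(n))
o=env.get_obs();print(o)
print(env.grip_point_offset)
E
```

```text
pics
scene {'fov_y': 57.42658509111447, 'cx': 275.37550961394356, 'cy': 203.86714028429907, 'pose': [[0.036, -0.854, 0.519, 0.961], [0.999, 0.027, -0.025, -0.047], [0.007, 0.52, 0.854, 0.72], [0.0, 0.0, 0.0, 1.0]]}
side {'fov_y': 54.7503362290536, 'cx': 273.122865285777, 'cy': 211.1959037601383, 'pose': [[-0.742, 0.489, -0.46, 0.137], [-0.671, -0.527, 0.522, 0.445], [0.013, 0.695, 0.718, 0.68], [0.0, 0.0, 0.0, 1.0]]}
wrist {'fov_y': 59.7741522971622, 'cx': 279.0168035088805, 'cy': 211.95691491006215, 'pose': [[0.451, 0.855, 0.257, 0.365], [-0.892, 0.432, 0.129, -0.544], [-0.0, -0.288, 0.958, 0.384], [0.0, 0.0, 0.0, 1.0]]}
{'time_s': 0.15, 'qpos': array([64.00641105, 18.42971288, -4.01335471, 83.15844549,  1.29588382,
       78.54152116, -3.26007809]), 'joint_velocities': array([-0.02733146, -0.09222832, -0.01417116, -0.19160486, -0.01898338,
       -0.02540928,  0.03191551]), 'effort': array([ 5.17330845e-04, -4.91799009e+01, -4.04086858e-01, -3.12876499e+01,
       -6.38331519e-02,  4.05173306e-02,  1.27231615e-04]), 'tool_pos': array([ 0.29282782, -0.57983443,  0.22171135]), 'tool_rot': array([-1.79915577e+02,  6.62864543e-03,  2.68010110e+01]), 'force': array([ 0.53843795,  0.08743205, -0.21642628]), 'wrist_torque': array([-0.00154685, -0.00686898,  0.03290263]), 'grasp_force': 0.0, 'grip_width': 0.08708890884737648}
0.0187
```

View pics/scene0.png

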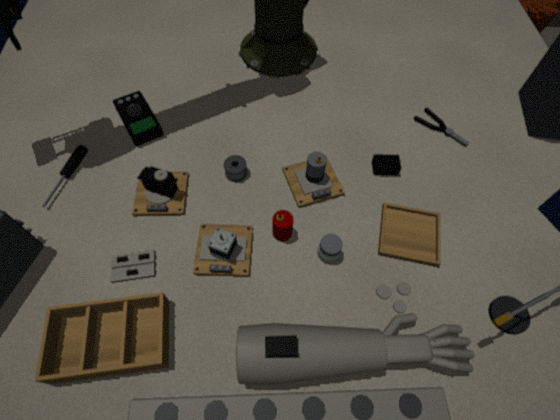

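View pics/side0.png

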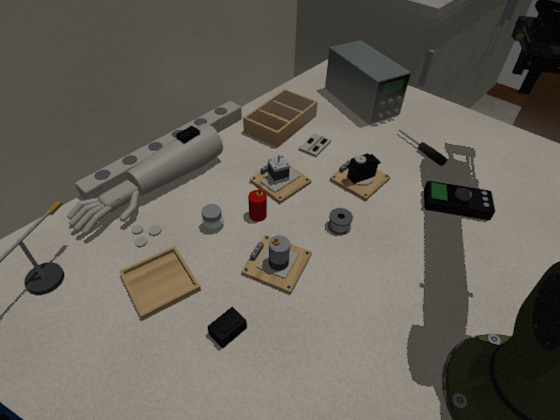

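The scene view, robot at the top, shows:
- Gearmotor, steel, at (317,168) on the square stand.
- Stepper at (222,242) on the oblong stand.
- Servo at (160,183) on the round stand.
- Tray, empty, at (410,235). The box with compartments at (105,337) is not it.
- Obstacles: spool (235,167), jar (330,248), adapter (386,164).

What could be taken for the gearmotor: grey steel (317,168), red look-alike (283,225), jar (330,248) and spool (235,167). I choose the grey one with the brass boss. For the servo, the adapter (386,164) and the black box at (282,346) are also candidates. I choose the black one with the white horn on the round stand.

```bash
cat > h.py <<'E'
from cell import env
import cv2, numpy as np
def K(c): 
    f=210/np.tan(np.radians(c['fov_y'])/2); return f
def ray(c,uv):
    f=K(c); uv=np.atleast_2d(uv).astype(float)
    d=np.c_[(uv[:,0]-c['cx'])/f,-(uv[:,1]-c['cy'])/f,-np.ones(len(uv))]
    P=np.array(c['pose']); return P[:3,3],d@P[:3,:3].T
def plane(c,uv,z):
    o,d=ray(c,uv); return o+d*((z-o[2])/d[:,2])[:,None]
def proj(c,p):
    P=np.array(c['pose']); q=(np.atleast_2d(p)-P[:3,3])@P[:3,:3]; f=K(c)
    return np.c_[c['cx']-f*q[:,0]/q[:,2], c['cy']+f*q[:,1]/q[:,2]]
def tri(a,ua,b,ub):
    A=np.zeros((3,3));r=np.zeros(3);L=[]
    for c,u in((a,ua),(b,ub)):
        o,d=ray(c,u);d=d[0]/np.linalg.norm(d[0]);M=np.eye(3)-np.outer(d,d);A+=M;r+=M@o;L.append((o,M))
    p=np.linalg.solve(A,r); return p,max(np.linalg.norm(M@(p-o)) for o,M in L)
E
python3 - <<'E'
from h import *
s=cv2.imread('pics/scene0.png');d=cv2.imread('pics/side0.png')
a=cv2.resize(s[140:290,120:450],None,fx=2.4,fy=2.4,interpolation=cv2.INTER_CUBIC)
cv2.imwrite('pics/sc.png',a)
b=cv2.resize(d[140:350,110:400],None,fx=2.75,fy=2.75,interpolation=cv2.INTER_CUBIC);cv2.imwrite('pics/sd.png',b)
for n,im in(('scene',s),('side',d)):
    c=env.get_calibration(n)
    hsv=cv2.cvtColor(im,cv2.COLOR_BGR2HSV)
    m=cv2.inRange(hsv,(8,75,60),(25,255,255)); m=cv2.morphologyEx(m,cv2.MORPH_CLOSE,np.ones((3,3)))
    cs,_=cv2.findContours(m,cv2.RETR_EXTERNAL,cv2.CHAIN_APPROX_NONE)
    for k in cs:
        k=cv2.convexHull(k)
        if cv2.contourArea(k)<700: continue
        for z in(0.0,0.008):
            p=plane(c,k[:,0],z)[:,:2]
            r=cv2.minAreaRect((p*1000).astype(np.float32))
            print(n,k[:,0].mean(0).round(),z,np.round(r[0]),np.round(r[1]),round(r[2],1))
E
```

```text
scene [ 95. 330.] 0.0 [ 790. -350.] [131. 216.] 5.8
scene [ 95. 330.] 0.008 [ 792. -347.] [129. 214.] 5.8
scene [227. 251.] 0.0 [ 628. -137.] [112. 114.] 85.9
scene [227. 251.] 0.008 [ 632. -136.] [110. 113.] 85.9
scene [409. 230.] 0.0 [604. 254.] [125. 130.] 75.4
scene [409. 230.] 0.008 [608. 251.] [123. 129.] 75.4
scene [153. 203.] 0.0 [ 496. -282.] [111.  95.] 89.6
scene [153. 203.] 0.008 [ 501. -279.] [110.  94.] 89.6
scene [300. 186.] 0.0 [469.  36.] [112.  61.] 15.5
scene [300. 186.] 0.008 [475.  35.] [111.  61.] 15.5
side [158. 280.] 0.0 [611. 247.] [123. 131.] 75.6
side [158. 280.] 0.008 [606. 249.] [122. 130.] 75.6
side [274. 266.] 0.0 [468.  56.] [112. 117.] 16.5
side [274. 266.] 0.008 [464.  61.] [110. 115.] 16.5
side [356. 180.] 0.0 [ 491. -286.] [120. 113.] 89.5
side [356. 180.] 0.008 [ 487. -277.] [119. 112.] 89.5
side [280. 182.] 0.0 [ 634. -130.] [139. 116.] 85.6
side [280. 182.] 0.008 [ 628. -123.] [138. 115.] 85.6
side [283. 118.] 0.0 [ 827. -364.] [167. 273.] 5.8
side [283. 118.] 0.008 [ 819. -355.] [165. 270.] 5.8
```

View pics/sc.png

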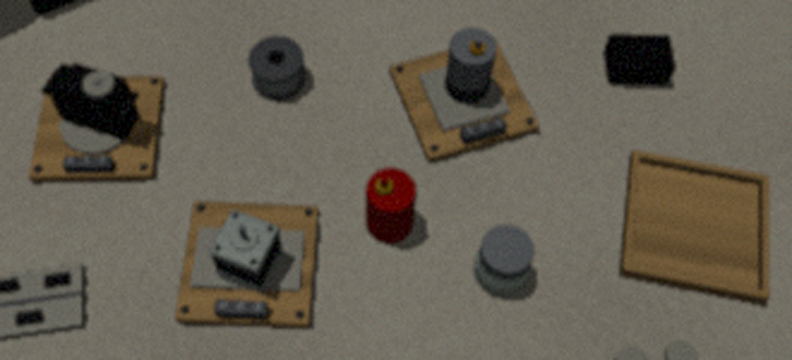

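View pics/sd.png

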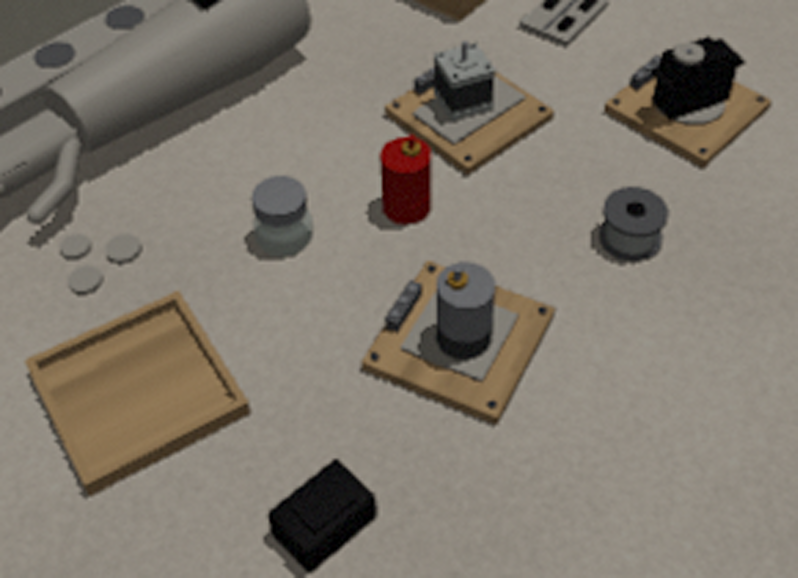

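Both views agree within about 8 mm. Stand_round is near (0.493,-0.281), stand_oblong near (0.631,-0.133), stand_square near (0.467,0.045) turned 15°, and the tray near (0.607,0.250). The crops confirm the choice: steel gearmotor on the square pad, red look-alike on the bare bench, servo with white horn on the round pad, stepper on the oblong pad. Next I take wrist views along the way.

```bash
cat >> h.py <<'E'
from scipy.spatial.transform import Rotation as R
def plan(x,y,z,yaw):
    o=env.get_obs(); T=R.from_euler('xyz',o['tool_rot'],degrees=True)
    d=T.inv().apply(np.array([x,y,z])-o['tool_pos'])
    w=(T.inv()*R.from_euler('xyz',[180,0,yaw],degrees=True)).as_rotvec()
    print('t',round(o['time_s'],1),'shift(tool)',d.round(4),'turn',w.round(4),'len',np.linalg.norm(d).round(3))
def snap(n):
    c=env.get_calibration('wrist'); im=env.read_camera('wrist')
    cv2.imwrite(f'pics/{n}.png',im); np.save(f'pics/{n}.npy',c,allow_pickle=True); return c,im
def load(n): return np.load(f'pics/{n}.npy',allow_pickle=True).item(),cv2.imread(f'pics/{n}.png')
E
python3 -m jog '[[0.0313,-0.0177,0,0,0,0,0.087],[0.0313,-0.0177,0,0,0,0,0.087],[0.0313,-0.0177,0,0,0,0,0.087],[0.0313,-0.0177,0,0,0,0,0.087],[0.0313,-0.0177,0,0,0,0,0.087],[0.0313,-0.0177,0,0,0,0,0.087],[0.0313,-0.0177,0,0,0,0,0.087],[0.0313,-0.0177,0,0,0,0,0.087],[0.0313,-0.0177,0,0,0,0,0.087],[0.0313,-0.0177,0,0,0,0,0.087]]'
python3 -m jog '[[0,0,0,0,0,0.117,0.087],[0,0,0,0,0,0.117,0.087],[0,0,0,0,0,0.117,0.087],[0,0,0,0,0,0.117,0.087],[0,0,0,0,0,0,0.087],[0,0,0,0,0,0,0.087]]'
python3 - <<'E'
from h import *
snap('w1'); plan(.631,-.133,.22,0); plan(.467,.045,.22,0)
E
```

```text
time_s: 0.98
tool_pos: [0.4931, -0.2794, 0.2224]
tool_rot: [-180.0, 0.0, 26.8]
force: [0.8, -0.3, 0.5]
grip_width: 0.087
grasp_force: 0.0
time_s: 1.48
tool_pos: [0.4925, -0.281, 0.2223]
tool_rot: [-180.0, 0.0, 0.2]
force: [-0.3, -0.8, -0.1]
grip_width: 0.0867
grasp_force: 0.0
t 1.5 shift(tool) [ 0.1389 -0.1476  0.0023] turn [-0.0001  0.0003  0.0031] len 0.203
t 1.5 shift(tool) [-0.0245 -0.3261  0.0024] turn [-0.0001  0.0003  0.0031] len 0.327
```

```bash
S(){ python3 -c "from h import *;snap('$1')"; }
python3 -m jog '[[0.0232,-0.0246,0,0,0,0,0.087],[0.0232,-0.0246,0,0,0,0,0.087],[0,0,0,0,0,0,0.087],[0,0,0,0,0,0,0.087]]' >/dev/null; S w2
python3 -m jog '[[0.0232,-0.0246,0,0,0,0,0.087],[0.0232,-0.0246,0,0,0,0,0.087],[0.0232,-0.0246,0,0,0,0,0.087],[0.0232,-0.0246,0,0,0,0,0.087],[0,0,0,0,0,0,0.087],[0,0,0,0,0,0,0.087]]' ; S w3
python3 -m jog '[[-0.0234,-0.0254,0,0,0,0,0.087],[-0.0234,-0.0254,0,0,0,0,0.087],[-0.0234,-0.0254,0,0,0,0,0.087],[-0.0234,-0.0254,0,0,0,0,0.087],[0,0,0,0,0,0,0.087],[0,0,0,0,0,0,0.087]]' >/dev/null; S w4
python3 -m jog '[[-0.0234,-0.0254,0,0,0,0,0.087],[-0.0234,-0.0254,0,0,0,0,0.087],[-0.0234,-0.0254,0,0,0,0,0.087],[0,0,0,0,0,0,0.087],[0,0,0,0,0,0,0.087]]' ; S w5
python3 - <<'E'
from h import *
ims=[cv2.imread(f'pics/w{i}.png') for i in (1,2,3,5)]
g=np.vstack([np.hstack(ims[:2]),np.hstack(ims[2:])]);cv2.imwrite('pics/wm.png',cv2.resize(g,(800,600),interpolation=cv2.INTER_AREA))
E
```

```text
time_s: 2.42
tool_pos: [0.6322, -0.1324, 0.222]
tool_rot: [-180.0, 0.0, 0.2]
force: [-0.3, -0.4, 0.9]
grip_width: 0.0869
grasp_force: 0.0
time_s: 3.43
tool_pos: [0.4683, 0.0433, 0.2231]
tool_rot: [179.9, -0.1, -0.0]
force: [0.5, -0.6, -0.2]
grip_width: 0.0872
grasp_force: 0.0
```

View pics/wm.png

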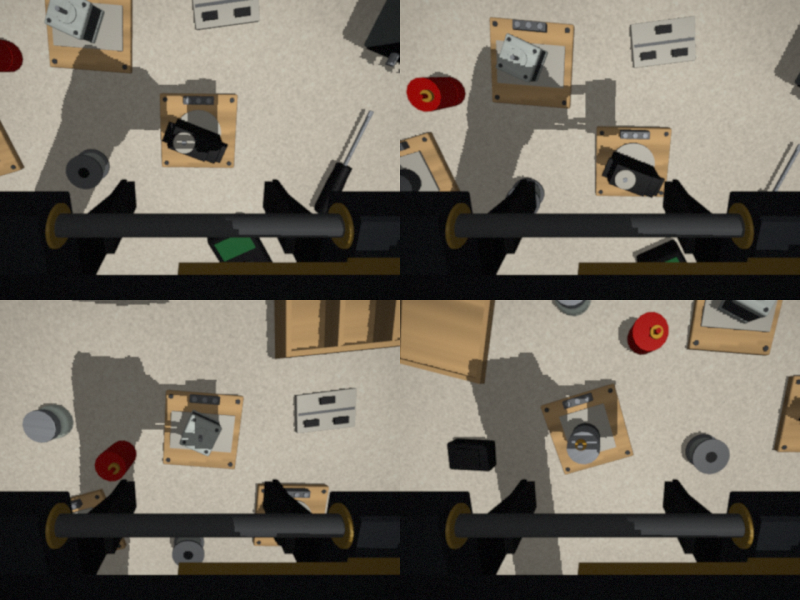

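```bash
python3 - <<'E'
from h import *
def cr(n,x,y):
    c,im=load(n); return cv2.resize(im[y:y+150,x:x+133],(399,300) if 0 else (266,300),interpolation=cv2.INTER_CUBIC)
A=np.hstack([cr('w1',213,110),cr('w3',215,115),cr('w5',190,110)])
B=np.hstack([cr('w2',270,160),cr('w2',110,5),cr('w4',10,160)])
cv2.imwrite('pics/cr.png',np.vstack([A,B]))
for n in('w1','w2','w3','w4','w5'):
    c,im=load(n); im=im.copy(); im[262:]=0
    hsv=cv2.cvtColor(im,cv2.COLOR_BGR2HSV)
    m=cv2.inRange(hsv,(8,75,25),(25,255,255)); m=cv2.morphologyEx(m,cv2.MORPH_OPEN,np.ones((3,3)))
    cs,_=cv2.findContours(m,cv2.RETR_EXTERNAL,cv2.CHAIN_APPROX_NONE)
    for k in cs:
        k=cv2.convexHull(k)
        if cv2.contourArea(k)<4000: continue
        x,y,w,h=cv2.boundingRect(k)
        if x<2 or y<2 or x+w>557 or y+h>260: continue
        for z in(0.0,0.008):
            r=cv2.minAreaRect((plane(c,k[:,0],z)[:,:2]*1000).astype(np.float32))
            print(n,(x,y,w,h),z,np.round(r[0],1),np.round(r[1],1),round(r[2],1))
E
```

```text
w1 (224, 131, 108, 104) 0.0 [ 488.9 -279. ] [112.4 112.7] 89.5
w1 (224, 131, 108, 104) 0.008 [ 490.7 -279. ] [110.  110.4] 89.5
w2 (126, 24, 118, 127) 0.0 [ 632.  -133.6] [113.1 112.2] 85.7
w2 (126, 24, 118, 127) 0.008 [ 631.8 -135.6] [110.7 109.9] 85.7
w3 (228, 126, 113, 110) 0.0 [ 630.1 -135.9] [112.4 113. ] 85.6
w3 (228, 126, 113, 110) 0.008 [ 631.8 -135.8] [110.  110.6] 85.6
w4 (322, 22, 129, 126) 0.0 [ 632.2 -138.2] [113.6 112.2] 85.8
w4 (322, 22, 129, 126) 0.008 [ 631.9 -136. ] [111.3 109.9] 85.8
w5 (197, 117, 129, 127) 0.0 [466.3  60.1] [112.7 112.3] 16.6
w5 (197, 117, 129, 127) 0.008 [468.   59.7] [110.4 110. ] 16.6
```

View pics/cr.png

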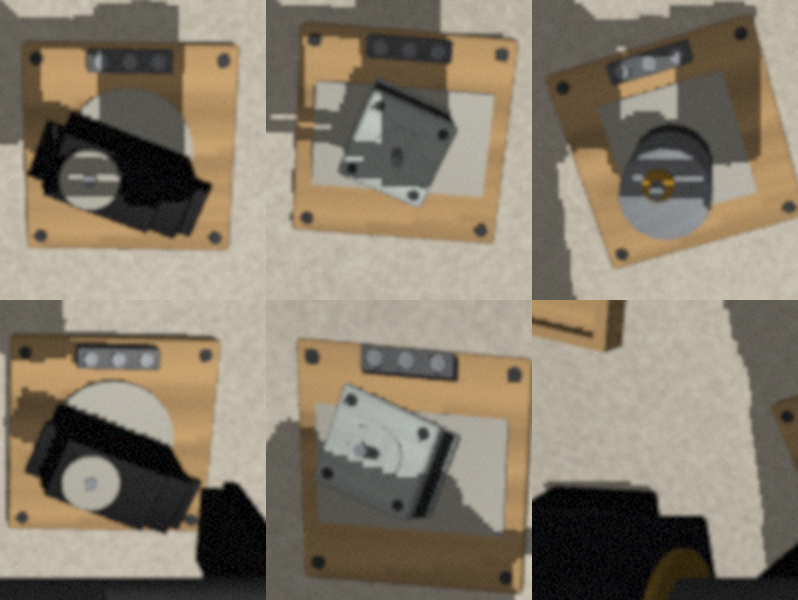

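The close crops confirm all three motors and the pads, and the stand base tops agree at 8 mm. Next I triangulate the pads and motor tops. Pixels in the full pictures:
- Horn: w1 (257.5,200), w2 (315.5,251.5).
- Stepper screws: w3 (271,167.5), w2 (152.5,55), and the other three in the same way.
- Gear disc: w5 (257,206.5).

```bash
python3 - <<'E'
from h import *
C={f'w{i}':load(f'w{i}')[0] for i in range(1,6)}
C['s']=env.get_calibration('scene');C['d']=env.get_calibration('side')
def t(l,a,ua,b,ub):
    p,e=tri(C[a],ua,C[b],ub);print(l,p.round(4),round(e,4));return p
t('horn','w1',(257.5,200),'w2',(315.5,251.5))
S=np.array([t('scr','w3',u,'w2',v) for u,v in zip([(271,167.5),(303.5,181.5),(288.5,213),(258,199)],[(152.5,55),(188.5,71.5),(176,107.5),(140.5,91.5)])])
print(S.mean(0)); e=S[1]-S[0];e2=S[2]-S[3];print(np.degrees(np.arctan2(e[1],e[0])),np.degrees(np.arctan2(e2[1],e2[0])))
for u,v in(((329,162.5),(231,65)),((324,212.5),(228.5,121.5)),((238,206.5),(134.5,116.5))): t('pad','w3',u,'w2',v)
t('boss','w5',(252.5,202.5),'s',(318.8,159.6));t('boss','w5',(252.5,202.5),'d',(276.5,241.5))
t('disc','w5',(257,206.5),'s',(316.7,158.8));t('disc','w5',(257,206.5),'d',(279.5,242.9))
print('disc@.078',plane(C['w5'],(257,206.5),.078))
# servo body: black top mask in w1/w2 at z .074
for n,b in(('w1',(225,165,322,232)),('w2',(278,208,372,268))):
    c,im=load(n);x0,y0,x1,y1=b;g=im.max(2)[y0:y1,x0:x1]
    m=(g<48).astype(np.uint8);m=cv2.morphologyEx(m,cv2.MORPH_OPEN,np.ones((3,3)))
    k=max(cv2.findContours(m,cv2.RETR_EXTERNAL,cv2.CHAIN_APPROX_NONE)[0],key=cv2.contourArea)[:,0]+(x0,y0)
    r=cv2.minAreaRect((plane(c,k,.056)[:,:2]*1000).astype(np.float32));print(n,k.min(0),k.max(0),r)
plan(.468,.0597,.22,0)
E
```

```text
horn [ 0.4924 -0.2625  0.0786] 0.0001
scr [ 0.6576 -0.1253  0.0625] 0.0
scr [ 0.6452 -0.1542  0.0638] 0.0002
scr [ 0.6163 -0.1415  0.064 ] 0.0004
scr [ 0.6292 -0.1134  0.0647] 0.0001
[ 0.63709747 -0.13359165  0.06374994]
-113.17537129771677 -114.78181295848275
pad [ 0.6548 -0.1831  0.015 ] 0.0
pad [ 0.6031 -0.1796  0.0192] 0.0001
pad [ 0.608  -0.0891  0.0177] 0.0011
boss [0.4667 0.0663 0.0805] 0.0004
boss [0.4645 0.0648 0.0774] 0.0019
disc [0.4623 0.0626 0.0777] 0.0003
disc [0.4599 0.0612 0.0737] 0.0018
disc@.078 [[0.46230702 0.06228047 0.078     ]]
w1 [229 167] [316 226] ((488.63433837890625, -275.1440734863281), (80.35436248779297, 40.42781448364258), 68.43913269042969)
w2 [284 212] [368 267] ((489.2339782714844, -275.8269958496094), (80.58114624023438, 44.181907653808594), 68.63313293457031)
t 3.5 shift(tool) [-0.001  -0.0175  0.0029] turn [ 0.0012 -0.0014 -0.0025] len 0.018
```

Measured heights match the text: pads about 16 mm, gear top 78 mm, stepper top 64 mm, horn 78 mm. Now I grasp the gearmotor at (0.462,0.062), with the TCP at z 0.040.

```bash
python3 -m jog '[[-0.0067,-0.0201,0,0,0,0,0.087],[0,0,0.035,0,0,0,0.087],[0,0,0.035,0,0,0,0.087],[0,0,0.035,0,0,0,0.087],[0,0,0.03,0,0,0,0.087],[0,0,0.025,0,0,0,0.087],[0,0,0.023,0,0,0,0.087],[0,0,0,0,0,0,0.087]]'
python3 -m jog '[[0,0,0,0,0,0,0.06],[0,0,0,0,0,0,0.05],[0,0,0,0,0,0,0.044],[0,0,0,0,0,0,0.035],[0,0,0,0,0,0,0.035],[0,0,0,0,0,0,0.035],[0,0,0,0,0,0,0.035],[0,0,0,0,0,0,0.035]]' 20
```

```text
time_s: 4.15
tool_pos: [0.4587, 0.0618, 0.035]
tool_rot: [180.0, 0.5, -0.2]
force: [-0.5, 0.1, -0.0]
grip_width: 0.087
grasp_force: 0.0
time_s: 4.82
tool_pos: [0.4616, 0.0642, 0.0398]
tool_rot: [180.0, -0.0, -0.0]
force: [-0.3, -2.6, 2.0]
grip_width: 0.0416
grasp_force: 3.9
```

```bash
python3 -m jog '[[0,0,0,0,0,0,0.035],[0,0,0,0,0,0,0.035],[0,0,0,0,0,0,0.035],[0,0,-0.01,0,0,0,0.035],[0,0,-0.02,0,0,0,0.035],[0,0,-0.03,0,0,0,0.035],[0,0,-0.03,0,0,0,0.035],[0,0,-0.02,0,0,0,0.035],[0,0,0,0,0,0,0.035]]' 25
python3 -m jog '[[0.0102,-0.0131,0,0,0,0,0.035],[0.0182,-0.0231,0,0,0,0,0.035],[0.0182,-0.0231,0,0,0,0,0.035],[0.0182,-0.0231,0,0,0,0,0.035],[0.0182,-0.0231,0,0,0,0,0.035],[0.0182,-0.0231,0,0,0,0,0.035],[0.0182,-0.0231,0,0,0,0,0.035],[0.0162,-0.0201,0,0,0,0,0.035],[0.01,-0.0129,0,0,0,0,0.035],[0,0,0,0,0,0,0.035],[0,0,0,0,0,0,0.035]]'
python3 -c "
from h import *
plan(.607,.249,.0305,0);snap('w6')"
```

```text
time_s: 5.57
tool_pos: [0.4642, 0.0653, 0.154]
tool_rot: [-180.0, -0.5, 0.0]
force: [1.8, -0.3, -2.7]
grip_width: 0.0414
grasp_force: 25.0
time_s: 6.48
tool_pos: [0.6057, 0.2501, 0.1473]
tool_rot: [180.0, 0.2, 0.1]
force: [0.4, 0.3, -2.5]
grip_width: 0.0413
grasp_force: 25.0
t 6.5 shift(tool) [0.0017 0.0011 0.1168] turn [0.     0.0039 0.0018] len 0.117
```

View pics/w6.png

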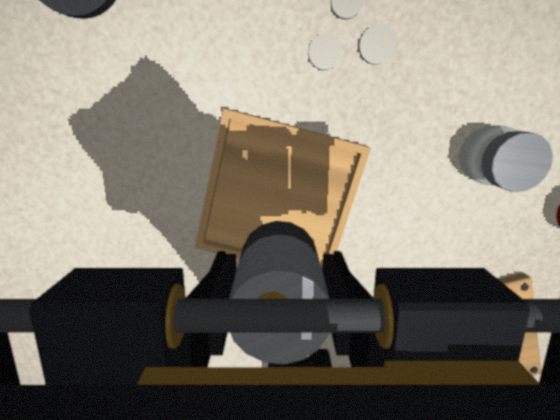

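The gearmotor is held upright at (280,290), above the tray whose corners are near (222,110), (368,148) and (200,248). I lower it in stages.

```bash
python3 -m jog '[[0.0017,0.001,0.02,0,0,0,0.035],[0,0,0.03,0,0,0,0.035],[0,0,0.03,0,0,0,0.035],[0,0,0.02,0,0,0,0.035],[0,0,0.009,0,0,0,0.035],[0,0,0,0,0,0,0.035],[0,0,0,0,0,0,0.035],[0,0,0,0,0,0,0.035]]'
python3 -c "
from h import *
plan(.607,.249,.0305,0)"
```

```text
time_s: 7.2
tool_pos: [0.6099, 0.2484, 0.0425]
tool_rot: [-179.9, -0.2, -0.0]
force: [-0.1, -0.9, -2.7]
grip_width: 0.0417
grasp_force: 25.0
t 7.2 shift(tool) [-0.0029 -0.0006  0.012 ] turn [-0.0009 -0.0028 -0.0006] len 0.012
```

```bash
python3 -m jog '[[0,0,0.004,0,0,0,0.035],[0,0,0.003,0,0,0,0.035],[0,0,0.002,0,0,0,0.035],[0,0,0,0,0,0,0.035],[0,0,0,0,0,0,0.035]]'
python3 -m jog '[[0,0,0.001,0,0,0,0.035],[0,0,0.001,0,0,0,0.035],[0,0,0,0,0,0,0.035],[0,0,0,0,0,0,0.035]]'
```

```text
time_s: 7.62
tool_pos: [0.6087, 0.248, 0.0314]
tool_rot: [180.0, 0.0, -0.0]
force: [0.4, -0.2, -2.4]
grip_width: 0.0417
grasp_force: 25.0
time_s: 7.95
tool_pos: [0.6089, 0.2483, 0.03]
tool_rot: [-180.0, -0.0, -0.0]
force: [-0.8, -0.9, 0.9]
grip_width: 0.0414
grasp_force: 25.0
```

The force went from -2.4 to +0.9 N, so it is down. I open, rise, and head for the stepper at (0.6365,-0.134), yaw -24 or 66.

```bash
python3 -m jog '[[0,0,0,0,0,0,0.05],[0,0,0,0,0,0,0.06],[0,0,0,0,0,0,0.075],[0,0,0,0,0,0,0.087],[0,0,0,0,0,0,0.087],[0,0,-0.02,0,0,0,0.087],[0,0,-0.03,0,0,0,0.087],[0,0,-0.03,0,0,0,0.087],[0,0,-0.03,0,0,0,0.087],[0,0,-0.03,0,0,0,0.087],[0,0,-0.03,0,0,0,0.087],[0,0,0,0,0,0,0.087]]'
python3 -c "
from h import *
plan(.6365,-.134,.2,-24)"
```

```text
time_s: 8.95
tool_pos: [0.6117, 0.2501, 0.2071]
tool_rot: [-179.8, -0.6, -0.0]
force: [0.2, 0.5, 1.5]
grip_width: 0.0871
grasp_force: 0.0
t 8.9 shift(tool) [0.0248 0.3841 0.0058] turn [-0.0063 -0.0096  0.4187] len 0.385
```

```bash
python3 -m jog '[[0.0025,0.0384,0,0,0,0,0.087],[0.0025,0.0384,0,0,0,0,0.087],[0.0025,0.0384,0,0,0,0,0.087],[0.0025,0.0384,0,0,0,0,0.087],[0.0025,0.0384,0,0,0,0,0.087],[0.0025,0.0384,0,0,0,0,0.087],[0.0025,0.0384,0,0,0,0,0.087],[0.0025,0.0384,0,0,0,0,0.087],[0.0025,0.0384,0,0,0,0,0.087],[0.0025,0.0384,0,0,0,0,0.087]]'
python3 -m jog '[[0,0,0,0,0,0.1047,0.087],[0,0,0,0,0,0.1047,0.087],[0,0,0,0,0,0.1047,0.087],[0,0,0,0,0,0.1047,0.087],[0,0,0,0,0,0,0.087],[0,0,0,0,0,0,0.087]]'
python3 -c "
from h import *
plan(.6365,-.134,.034,-24);c,im=snap('w7')
cv2.imwrite('pics/w7c.png',cv2.resize(im[80:300,160:400],None,fx=2.5,fy=2.5))"
```

```text
time_s: 9.78
tool_pos: [0.6335, -0.1378, 0.1996]
tool_rot: [180.0, -0.0, -0.0]
force: [0.4, 0.6, 1.0]
grip_width: 0.0871
grasp_force: 0.0
time_s: 10.28
tool_pos: [0.6337, -0.1358, 0.1994]
tool_rot: [180.0, -0.0, -23.8]
force: [0.6, -0.1, 0.9]
grip_width: 0.087
grasp_force: 0.0
t 10.3 shift(tool) [ 0.0019 -0.0028  0.1654] turn [ 0.0002 -0.      0.003 ] len 0.165
```

View pics/w7c.png

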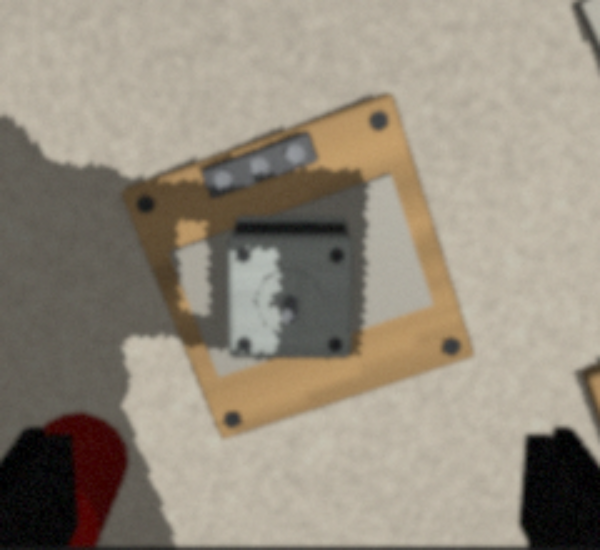

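The stepper is lined up with the tool; its screws average (276,200). The red look-alike is lower left, so I check its clearance from the finger.

```bash
python3 -c "
from h import *
c=load('w7')[0];print(plane(c,(275.8,200),.064))
s=env.get_calibration('scene');d=env.get_calibration('side')
print('red boss',tri(s,(120+383/2.4,140+184/2.4),d,(110+410/2.75,140+146/2.75)))
print('red',plane(s,(283,219),.062),plane(d,(110+406/2.75,140+150/2.75),.062))
q=plane(c,(275.8,200),.064)[0];plan(q[0],q[1],.034,-24)"
```

```text
[[ 0.63692986 -0.13352383  0.064     ]]
red boss (array([ 0.59169705, -0.02155944,  0.06404021]), np.float64(0.0009768550111107159))
red [[ 0.59664113 -0.01420084  0.062     ]] [[ 0.59202164 -0.01852796  0.062     ]]
t 10.3 shift(tool) [ 0.0021 -0.0033  0.1654] turn [ 0.0001 -0.0001  0.003 ] len 0.165
```

```bash
python3 -m jog '[[0.0021,-0.0033,0.03,0,0,0,0.087],[0,0,0.035,0,0,0,0.087],[0,0,0.035,0,0,0,0.087],[0,0,0.03,0,0,0,0.087],[0,0,0.02,0,0,0,0.087],[0,0,0.015,0,0,0,0.087],[0,0,0,0,0,0,0.087],[0,0,0,0,0,0,0.087],[0,0,0,0,0,0,0.065],[0,0,0,0,0,0,0.055],[0,0,0,0,0,0,0.048],[0,0,0,0,0,0,0.035]]' 25
python3 -m jog '[[0,0,0,0,0,0,0.035],[0,0,0,0,0,0,0.035],[0,0,0,0,0,0,0.035],[0,0,0,0,0,0,0.035],[0,0,0,0,0,0,0.035],[0,0,0,0,0,0,0.035]]'
python3 -c "
from h import *
plan(.468,.0597,.15,16.6)"
```

```text
time_s: 11.33
tool_pos: [0.6377, -0.1339, 0.0359]
tool_rot: [-180.0, -0.1, -24.0]
force: [0.6, -0.1, -1.1]
grip_width: 0.0682
grasp_force: 0.0
time_s: 11.83
tool_pos: [0.6369, -0.1338, 0.0346]
tool_rot: [180.0, -0.0, -24.0]
force: [-0.1, -0.3, 0.6]
grip_width: 0.0414
grasp_force: 25.0
t 11.8 shift(tool) [-0.233  -0.108  -0.1154] turn [ 2.000e-04  0.000e+00 -7.087e-01] len 0.282
```

```bash
python3 -m jog '[[0,0,-0.008,0,0,0,0.035],[0,0,-0.02,0,0,0,0.035],[0,0,-0.03,0,0,0,0.035],[0,0,-0.03,0,0,0,0.035],[0,0,-0.02,0,0,0,0.035],[0,0,-0.008,0,0,0,0.035],[0,0,0,0,0,0,0.035]]'
python3 -m jog '[[-0.0146,-0.0068,0,0,0,0,0.035],[-0.0291,-0.0135,0,0,0,0,0.035],[-0.0291,-0.0135,0,0,0,0,0.035],[-0.0291,-0.0135,0,0,0,0,0.035],[-0.0291,-0.0135,0,0,0,0,0.035],[-0.0291,-0.0135,0,0,0,0,0.035],[-0.0291,-0.0135,0,0,0,0,0.035],[-0.0291,-0.0135,0,0,0,0,0.035],[-0.0147,-0.0067,0,0,0,0,0.035],[0,0,0,0,0,0,0.035]]'
python3 -m jog '[[0,0,0,0,0,-0.06,0.035],[0,0,0,0,0,-0.11,0.035],[0,0,0,0,0,-0.118,0.035],[0,0,0,0,0,-0.118,0.035],[0,0,0,0,0,-0.118,0.035],[0,0,0,0,0,-0.11,0.035],[0,0,0,0,0,-0.075,0.035],[0,0,0,0,0,0,0.035],[0,0,0,0,0,0,0.035],[0,0,0,0,0,0,0.035]]'
python3 -c "
from h import *
plan(.468,.0597,.035,16.6)"
```

```text
time_s: 12.42
tool_pos: [0.6381, -0.1338, 0.1529]
tool_rot: [-180.0, -0.2, -24.0]
force: [0.1, -0.4, -3.5]
grip_width: 0.0418
grasp_force: 25.0
time_s: 13.25
tool_pos: [0.4642, 0.063, 0.1487]
tool_rot: [179.9, 0.2, -23.7]
force: [0.0, -0.4, -3.6]
grip_width: 0.0417
grasp_force: 25.0
time_s: 14.08
tool_pos: [0.4678, 0.0591, 0.1498]
tool_rot: [-180.0, 0.1, 16.5]
force: [-0.3, -1.0, -3.2]
grip_width: 0.0421
grasp_force: 25.0
t 14.1 shift(tool) [ 0.0005 -0.0004  0.1148] turn [-0.0003  0.0011 -0.0024] len 0.115
```

```bash
python3 -m jog '[[0,0,0.015,0,0,0,0.035],[0,0,0.03,0,0,0,0.035],[0,0,0.03,0,0,0,0.035],[0,0,0.02,0,0,0,0.035],[0,0,0.01,0,0,0,0.035],[0,0,0.004,0,0,0,0.035],[0,0,0,0,0,0,0.035],[0,0,0,0,0,0,0.035],[0,0,0,0,0,0,0.035]]'
python3 -m jog '[[0,0,0.002,0,0,0,0.035],[0,0,0.002,0,0,0,0.035],[0,0,0,0,0,0,0.035],[0,0,0,0,0,0,0.035],[0,0,0,0,0,0,0.035]]'
```

```text
time_s: 14.83
tool_pos: [0.4695, 0.0598, 0.043]
tool_rot: [179.9, -0.2, 16.6]
force: [0.3, 0.1, -2.5]
grip_width: 0.0418
grasp_force: 25.0
time_s: 15.25
tool_pos: [0.4681, 0.0597, 0.0377]
tool_rot: [180.0, -0.0, 16.6]
force: [0.3, 0.2, -2.4]
grip_width: 0.042
grasp_force: 25.0
```

```bash
python3 -m jog '[[0,0,0.0015,0,0,0,0.035],[0,0,0.001,0,0,0,0.035],[0,0,0,0,0,0,0.035],[0,0,0,0,0,0,0.035],[0,0,0,0,0,0,0.035]]'
```

```text
time_s: 15.67
tool_pos: [0.468, 0.0597, 0.035]
tool_rot: [-180.0, 0.0, 16.6]
force: [0.6, -0.3, -3.6]
grip_width: 0.0416
grasp_force: 25.0
```

```bash
python3 -m jog '[[0,0,0.001,0,0,0,0.035],[0,0,0,0,0,0,0.035],[0,0,0,0,0,0,0.035],[0,0,0,0,0,0,0.035]]'
```

```text
time_s: 16.0
tool_pos: [0.4682, 0.0597, 0.0345]
tool_rot: [180.0, -0.0, 16.6]
force: [-2.3, -0.4, 3.7]
grip_width: 0.0419
grasp_force: 25.0
```

Contact is made at z 0.0345. I release, rise, and go to the servo at about (0.4885,-0.275), yaw -21.6.

```bash
python3 -m jog '[[0,0,0,0,0,0,0.05],[0,0,0,0,0,0,0.06],[0,0,0,0,0,0,0.075],[0,0,0,0,0,0,0.087],[0,0,0,0,0,0,0.087],[0,0,-0.02,0,0,0,0.087],[0,0,-0.03,0,0,0,0.087],[0,0,-0.03,0,0,0,0.087],[0,0,-0.03,0,0,0,0.087],[0,0,-0.03,0,0,0,0.087],[0,0,-0.03,0,0,0,0.087],[0,0,0,0,0,0,0.087]]'
python3 -c "
from h import *
plan(.468,.0597,.2,0);plan(.4885,-.275,.2,-21.6);plan(.4885,-.275,.2,68.4);print(env.get_obs()['qpos'].round(1));snap('w8')"
```

```text
time_s: 17.0
tool_pos: [0.4717, 0.0603, 0.2101]
tool_rot: [179.8, -0.6, 16.6]
force: [1.2, 0.2, -0.2]
grip_width: 0.0876
grasp_force: 0.0
t 17.0 shift(tool) [-0.0038 -0.0005  0.0101] turn [ 0.0018 -0.0106  0.29  ] len 0.011
t 17.0 shift(tool) [-0.0799  0.3261  0.0104] turn [-2.00e-04 -1.09e-02  6.67e-01] len 0.336
t 17.0 shift(tool) [-0.0799  0.3261  0.0104] turn [ 0.0077 -0.0079 -0.9038] len 0.336
[ 22.2  -2.1 -31.7 107.4  -1.   73.8 -82.6]
```

```bash
python3 -m jog '[[-0.008,0.0326,0,0,0,0,0.087],[-0.008,0.0326,0,0,0,0,0.087],[-0.008,0.0326,0,0,0,0,0.087],[-0.008,0.0326,0,0,0,0,0.087],[-0.008,0.0326,0,0,0,0,0.087],[-0.008,0.0326,0,0,0,0,0.087],[-0.008,0.0326,0,0,0,0,0.087],[-0.008,0.0326,0,0,0,0,0.087],[-0.008,0.0326,0,0,0,0,0.087],[-0.008,0.0326,0,0,0,0,0.087]]'
python3 -m jog '[[0,0,0,0,0,-0.113,0.087],[0,0,0,0,0,-0.113,0.087],[0,0,0,0,0,-0.113,0.087],[0,0,0,0,0,-0.113,0.087],[0,0,0,0,0,-0.113,0.087],[0,0,0,0,0,-0.113,0.087],[0,0,0,0,0,-0.113,0.087],[0,0,0,0,0,-0.113,0.087],[0,0,0,0,0,0,0.087],[0,0,0,0,0,0,0.087]]'
python3 -c "
from h import *
plan(.4885,-.275,.036,68.4);c,im=snap('w9')
cv2.imwrite('pics/w9c.png',cv2.resize(im[80:300,160:400],None,fx=2.5,fy=2.5))"
```

```text
time_s: 17.88
tool_pos: [0.4837, -0.2769, 0.2024]
tool_rot: [-179.9, 0.1, 16.6]
force: [0.8, 0.6, 0.0]
grip_width: 0.0868
grasp_force: 0.0
time_s: 18.72
tool_pos: [0.4841, -0.2753, 0.2028]
tool_rot: [-179.9, -0.0, 68.2]
force: [-0.3, 1.9, 0.6]
grip_width: 0.0869
grasp_force: 0.0
t 18.7 shift(tool) [0.0018 0.0043 0.1668] turn [-0.0019 -0.0003 -0.0029] len 0.167
```

View pics/w9c.png

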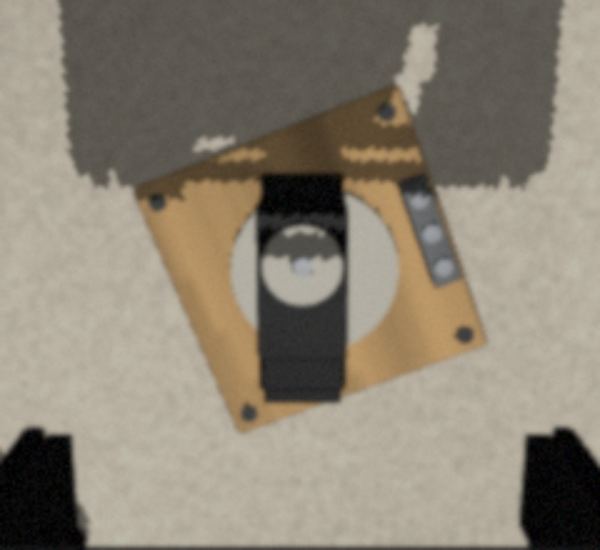

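The servo is lined up with the tool; its sides lie at crop columns 258 and 347, its ear ends at rows 175 and 401. Next I work out its centre.

```bash
python3 -c "
from h import *
c=load('w9')[0];U=lambda u,v:(160+u/2.5,80+v/2.5)
n=plane(c,U(303,401),.058)[0];f=plane(c,U(303,176),.056)[0];b=plane(c,U(303,358),.074)[0]
print(n,f,b,np.linalg.norm(n-f),(n+f)/2)
t=np.array([np.cos(np.radians(68.3)),np.sin(np.radians(68.3)),0]);print('from box',b+.033*t)
l=plane(c,U(258,310),.074)[0];r=plane(c,U(347,310),.074)[0];print('sides',np.linalg.norm(l-r),(l+r)/2)
q=(n+f)/2;plan(q[0],q[1],.036,68.4)"
```

```text
[ 0.4728522  -0.31288827  0.058     ] [ 0.50242361 -0.23843291  0.056     ] [ 0.48077306 -0.29275092  0.074     ] 0.08013781777178669 [ 0.4876379  -0.27566059  0.057     ]
from box [ 0.49297471 -0.26208955  0.074     ]
sides 0.02941543939103568 [ 0.48678889 -0.2771488   0.074     ]
t 18.8 shift(tool) [0.001  0.0036 0.167 ] turn [-0.0015 -0.0002 -0.0029] len 0.167
```

```bash
python3 -m jog '[[0.001,0.0036,0.02,0,0,0,0.056],[0,0,0.03,0,0,0,0.056],[0,0,0.03,0,0,0,0.056],[0,0,0,0,0,0,0.056],[0,0,0,0,0,0,0.056],[0,0,0,0,0,0,0.056]]' 20
python3 -m jog '[[0,0,0.02,0,0,0,0.056],[0,0,0.02,0,0,0,0.056],[0,0,0.018,0,0,0,0.056],[0,0,0.012,0,0,0,0.056],[0,0,0.009,0,0,0,0.056],[0,0,0,0,0,0,0.056],[0,0,0,0,0,0,0.056],[0,0,0,0,0,0,0.04],[0,0,0,0,0,0,0.025],[0,0,0,0,0,0,0.025],[0,0,0,0,0,0,0.025],[0,0,0,0,0,0,0.025]]'
python3 -m jog '[[0,0,0,0,0,0,0.025],[0,0,0,0,0,0,0.025],[0,0,0,0,0,0,0.025]]'
python3 -c "
from h import *
plan(.6318,-.1358,.16,85.7)"
```

```text
time_s: 19.27
tool_pos: [0.4891, -0.2763, 0.1254]
tool_rot: [179.9, 0.0, 68.4]
force: [-0.7, 0.2, 0.1]
grip_width: 0.0584
grasp_force: 0.0
time_s: 20.27
tool_pos: [0.488, -0.2759, 0.0454]
tool_rot: [-180.0, 0.0, 68.4]
force: [-1.8, 0.7, 1.0]
grip_width: 0.0307
grasp_force: 0.8
time_s: 20.52
tool_pos: [0.488, -0.2759, 0.0453]
tool_rot: [-180.0, 0.0, 68.4]
force: [-2.7, 1.2, 4.5]
grip_width: 0.0298
grasp_force: 20.0
t 20.5 shift(tool) [ 0.1832  0.0821 -0.1148] turn [-7.000e-04  1.000e-04 -3.018e-01] len 0.231
```

```bash
python3 -m jog '[[0,0,-0.008,0,0,0,0.025],[0,0,-0.02,0,0,0,0.025],[0,0,-0.03,0,0,0,0.025],[0,0,-0.03,0,0,0,0.025],[0,0,-0.02,0,0,0,0.025],[0,0,-0.008,0,0,0,0.025],[0,0,0,0,0,0,0.025]]'
python3 -m jog '[[0.0131,0.0059,0,0,0,0,0.025],[0.0262,0.0117,0,0,0,0,0.025],[0.0262,0.0117,0,0,0,0,0.025],[0.0262,0.0117,0,0,0,0,0.025],[0.0262,0.0117,0,0,0,0,0.025],[0.0262,0.0117,0,0,0,0,0.025],[0.0262,0.0117,0,0,0,0,0.025],[0.0129,0.006,0,0,0,0,0.025],[0,0,0,0,0,0,0.025]]'
python3 -m jog '[[0,0,0,0,0,-0.05,0.025],[0,0,0,0,0,-0.1,0.025],[0,0,0,0,0,-0.1,0.025],[0,0,0,0,0,-0.052,0.025],[0,0,0,0,0,0,0.025],[0,0,0,0,0,0,0.025],[0,0,0,0,0,0,0.025]]'
python3 -c "
from h import *
plan(.6318,-.1358,.0455,85.7)"
```

```text
time_s: 21.1
tool_pos: [0.4898, -0.2766, 0.1633]
tool_rot: [179.7, 0.0, 68.4]
force: [-0.2, -0.1, -1.4]
grip_width: 0.0296
grasp_force: 20.0
time_s: 21.85
tool_pos: [0.6332, -0.1308, 0.1588]
tool_rot: [-179.8, -0.2, 68.8]
force: [0.3, 1.2, -2.4]
grip_width: 0.0296
grasp_force: 20.0
time_s: 22.43
tool_pos: [0.6313, -0.1367, 0.1604]
tool_rot: [-179.9, 0.0, 85.6]
force: [-0.9, 0.3, -2.5]
grip_width: 0.0299
grasp_force: 20.0
t 22.4 shift(tool) [0.001  0.0006 0.1149] turn [-0.0013  0.0004 -0.0023] len 0.115
```

```bash
python3 -m jog '[[0.001,0.0006,0.015,0,0,0,0.025],[0,0,0.03,0,0,0,0.025],[0,0,0.03,0,0,0,0.025],[0,0,0.02,0,0,0,0.025],[0,0,0.01,0,0,0,0.025],[0,0,0.004,0,0,0,0.025],[0,0,0,0,0,0,0.025],[0,0,0,0,0,0,0.025],[0,0,0,0,0,0,0.025]]'
python3 -m jog '[[0,0,0.002,0,0,0,0.025],[0,0,0.002,0,0,0,0.025],[0,0,0.001,0,0,0,0.025],[0,0,0,0,0,0,0.025],[0,0,0,0,0,0,0.025],[0,0,0,0,0,0,0.025]]'
```

```text
time_s: 23.18
tool_pos: [0.6342, -0.1351, 0.054]
tool_rot: [179.8, 0.0, 85.7]
force: [0.0, 0.5, -1.7]
grip_width: 0.0299
grasp_force: 20.0
time_s: 23.68
tool_pos: [0.6327, -0.1349, 0.0471]
tool_rot: [180.0, 0.0, 85.7]
force: [-0.6, -0.2, -2.7]
grip_width: 0.0298
grasp_force: 20.0
```

```bash
python3 -m jog '[[0,0,0.001,0,0,0,0.025],[0,0,0.001,0,0,0,0.025],[0,0,0,0,0,0,0.025],[0,0,0,0,0,0,0.025],[0,0,0,0,0,0,0.025]]'
```

```text
time_s: 24.1
tool_pos: [0.633, -0.1349, 0.0453]
tool_rot: [180.0, 0.0, 85.7]
force: [-0.7, -0.2, -0.6]
grip_width: 0.0299
grasp_force: 20.0
```

```bash
python3 -m jog '[[0,0,0.0006,0,0,0,0.025],[0,0,0,0,0,0,0.025],[0,0,0,0,0,0,0.025]]'
python3 -m jog '[[0,0,0,0,0,0,0.035],[0,0,0,0,0,0,0.045],[0,0,0,0,0,0,0.056],[0,0,0,0,0,0,0.056],[0,0,-0.02,0,0,0,0.056],[0,0,-0.03,0,0,0,0.056],[0,0,-0.03,0,0,0,0.06],[0,0,-0.03,0,0,0,0.087],[0,0,-0.03,0,0,0,0.087],[0,0,-0.02,0,0,0,0.087],[0,0,0,0,0,0,0.087],[0,0,0,0,0,0,0.087]]'
python3 -c "
from h import *
plan(.6089,.2483,.2,0);plan(.6089,.2483,.2,60);snap('w10')
cv2.imwrite('pics/scene1.png',env.read_camera('scene'));cv2.imwrite('pics/side1.png',env.read_camera('side'))
a=cv2.imread('pics/w10.png');s=cv2.imread('pics/scene1.png')[130:300,110:460]
cv2.imwrite('pics/m1.png',np.vstack([cv2.resize(s,(640,310),interpolation=cv2.INTER_CUBIC),cv2.resize(a[50:260,60:500],(640,290))]))"
```

```text
time_s: 24.35
tool_pos: [0.633, -0.1349, 0.0453]
tool_rot: [180.0, 0.0, 85.7]
force: [-2.4, 0.4, 5.5]
grip_width: 0.0298
grasp_force: 20.0
time_s: 25.35
tool_pos: [0.6335, -0.1349, 0.2057]
tool_rot: [179.8, 0.0, 85.7]
force: [0.8, -0.1, -0.9]
grip_width: 0.0831
grasp_force: 0.0
t 25.4 shift(tool) [ 0.3803 -0.0532  0.0054] turn [ 0.0027 -0.0016  1.496 ] len 0.384
t 25.4 shift(tool) [ 0.3803 -0.0532  0.0054] turn [ 0.0028 -0.      0.4488] len 0.384
```

View pics/m1.png

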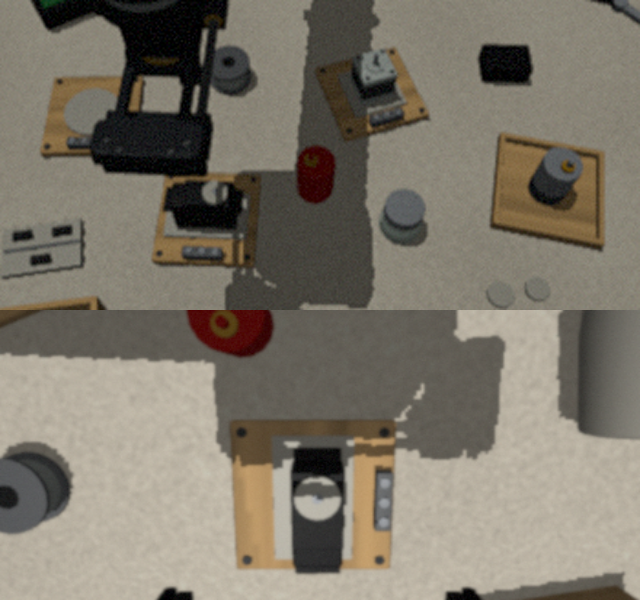

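Servo sits centred on the oblong pad, stepper on the square pad, gearmotor upright in the tray at crop (556,172); the round pad is free. Now the gearmotor goes home, with a look on the way.

```bash
python3 -m jog '[[0.038,-0.0053,0,0,0,0,0.087],[0.038,-0.0053,0,0,0,0,0.087],[0.038,-0.0053,0,0,0,0,0.087],[0.038,-0.0053,0,0,0,0,0.087],[0.038,-0.0053,0,0,0,0,0.087],[0.038,-0.0053,0,0,0,0,0.087],[0.038,-0.0053,0,0,0,0,0.087],[0.038,-0.0053,0,0,0,0,0.087],[0.038,-0.0053,0,0,0,0,0.087],[0.038,-0.0053,0,0,0,0,0.087],[0,0,0,0,0,0,0.087]]'
python3 -m jog '[[0,0,0,0,0,0.12,0.087],[0,0,0,0,0,0.12,0.087],[0,0,0,0,0,0.12,0.087],[0,0,0,0,0,0.12,0.087],[0,0,0,0,0,0.12,0.087],[0,0,0,0,0,0.12,0.087],[0,0,0,0,0,0.12,0.087],[0,0,0,0,0,0.12,0.087],[0,0,0,0,0,0.12,0.087],[0,0,0,0,0,0.12,0.087],[0,0,0,0,0,0,0.087],[0,0,0,0,0,0,0.087]]'
python3 -c "
from h import *
plan(.6089,.2483,.03,17);c,im=snap('w11');cv2.imwrite('pics/w11c.png',cv2.resize(im[60:300,150:410],None,fx=2.3,fy=2.3))"
```

```text
time_s: 26.42
tool_pos: [0.6035, 0.2593, 0.2028]
tool_rot: [-179.7, -0.4, 86.5]
force: [-1.5, 0.2, 0.4]
grip_width: 0.087
grasp_force: 0.0
time_s: 27.42
tool_pos: [0.6077, 0.2476, 0.203]
tool_rot: [180.0, 0.1, 17.2]
force: [-0.0, -0.4, 0.7]
grip_width: 0.0871
grasp_force: 0.0
t 27.4 shift(tool) [ 0.0017 -0.0004  0.173 ] turn [0.0004 0.0022 0.0027] len 0.173
```

View pics/w11c.png

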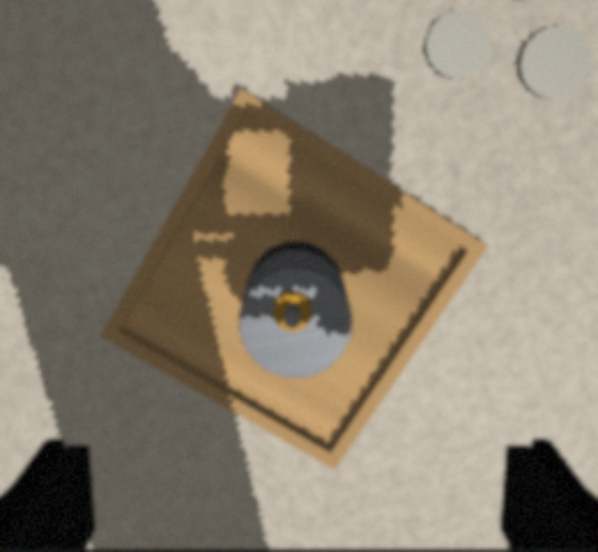

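The gear disc is centred at crop (295.5,322) and stands well inside the tray.

```bash
python3 -c "
from h import *
c=load('w11')[0];q=plane(c,(278.5,200),.068)[0];print(q);plan(q[0],q[1],.031,17.2)"
```

```text
[0.60959597 0.24794994 0.068     ]
t 27.5 shift(tool) [0.002  0.0003 0.1723] turn [ 0.0002  0.0017 -0.0007] len 0.172
```

```bash
python3 -m jog '[[0.002,0,0.03,0,0,0,0.075],[0,0,0.035,0,0,0,0.075],[0,0,0.035,0,0,0,0.075],[0,0,0.03,0,0,0,0.075],[0,0,0.022,0,0,0,0.075],[0,0,0.012,0,0,0,0.075],[0,0,0.008,0,0,0,0.075],[0,0,0,0,0,0,0.075],[0,0,0,0,0,0,0.06],[0,0,0,0,0,0,0.05],[0,0,0,0,0,0,0.035],[0,0,0,0,0,0,0.035]]' 25
python3 -m jog '[[0,0,0,0,0,0,0.035],[0,0,0,0,0,0,0.035],[0,0,0,0,0,0,0.035],[0,0,0,0,0,0,0.035],[0,0,0,0,0,0,0.035],[0,0,0,0,0,0,0.035]]'
python3 -m jog '[[0,0,-0.008,0,0,0,0.035],[0,0,-0.02,0,0,0,0.035],[0,0,-0.03,0,0,0,0.035],[0,0,-0.03,0,0,0,0.035],[0,0,-0.03,0,0,0,0.035],[0,0,-0.015,0,0,0,0.035],[0,0,-0.007,0,0,0,0.035],[0,0,0,0,0,0,0.035]]'
python3 -c "
from h import *
plan(.4907,-.279,.17,17.2)"
```

```text
time_s: 28.47
tool_pos: [0.6111, 0.249, 0.034]
tool_rot: [180.0, -0.1, 17.0]
force: [0.4, 0.6, 0.1]
grip_width: 0.0564
grasp_force: 0.0
time_s: 28.97
tool_pos: [0.6104, 0.2488, 0.033]
tool_rot: [-180.0, -0.0, 17.0]
force: [-0.5, -1.3, 4.5]
grip_width: 0.0415
grasp_force: 25.0
time_s: 29.63
tool_pos: [0.6108, 0.2488, 0.1739]
tool_rot: [180.0, -0.1, 17.0]
force: [-0.4, 0.3, -2.6]
grip_width: 0.0415
grasp_force: 25.0
t 29.6 shift(tool) [-0.2688  0.4699  0.0033] turn [ 0.0001 -0.0023 -0.0043] len 0.541
```

```bash
python3 -m jog '[[-0.009,0.0157,0,0,0,0,0.035],[-0.0179,0.0313,0,0,0,0,0.035],[-0.0179,0.0313,0,0,0,0,0.035],[-0.0179,0.0313,0,0,0,0,0.035],[-0.0179,0.0313,0,0,0,0,0.035],[-0.0179,0.0313,0,0,0,0,0.035],[-0.0179,0.0313,0,0,0,0,0.035],[-0.0179,0.0313,0,0,0,0,0.035]]'
python3 -m jog '[[-0.0179,0.0313,0,0,0,0,0.035],[-0.0179,0.0313,0,0,0,0,0.035],[-0.0179,0.0313,0,0,0,0,0.035],[-0.0179,0.0313,0,0,0,0,0.035],[-0.0179,0.0313,0,0,0,0,0.035],[-0.0179,0.0313,0,0,0,0,0.035],[-0.0179,0.0313,0,0,0,0,0.035],[-0.009,0.0157,0,0,0,0,0.035],[0,0,0,0,0,0,0.035],[0,0,0,0,0,0,0.035],[0,0,0,0,0,0,0.035]]'
python3 -c "
from h import *
plan(.4907,-.279,.043,17.2)"
```

```text
time_s: 30.3
tool_pos: [0.548, -0.017, 0.17]
tool_rot: [-179.9, 0.2, 17.0]
force: [1.1, -0.1, -1.9]
grip_width: 0.0415
grasp_force: 25.0
time_s: 31.22
tool_pos: [0.4898, -0.2772, 0.1707]
tool_rot: [-179.8, 0.1, 17.0]
force: [0.5, -0.0, -2.4]
grip_width: 0.0415
grasp_force: 25.0
t 31.2 shift(tool) [0.0006 0.0024 0.1277] turn [-0.003   0.0016 -0.0032] len 0.128
```

```bash
python3 -m jog '[[0.0006,0.002,0.015,0,0,0,0.035],[0,0,0.03,0,0,0,0.035],[0,0,0.03,0,0,0,0.035],[0,0,0.025,0,0,0,0.035],[0,0,0.014,0,0,0,0.035],[0,0,0.006,0,0,0,0.035],[0,0,0,0,0,0,0.035],[0,0,0,0,0,0,0.035],[0,0,0,0,0,0,0.035]]'
python3 -m jog '[[0,0,0.002,0,0,0,0.035],[0,0,0.002,0,0,0,0.035],[0,0,0.001,0,0,0,0.035],[0,0,0,0,0,0,0.035],[0,0,0,0,0,0,0.035],[0,0,0,0,0,0,0.035]]'
```

```text
time_s: 31.97
tool_pos: [0.4927, -0.2806, 0.0539]
tool_rot: [179.9, -0.1, 17.0]
force: [-0.2, 0.1, -2.2]
grip_width: 0.0414
grasp_force: 25.0
time_s: 32.47
tool_pos: [0.4914, -0.2807, 0.0476]
tool_rot: [180.0, -0.0, 17.0]
force: [0.3, -0.3, -3.3]
grip_width: 0.0418
grasp_force: 25.0
```

```bash
python3 -m jog '[[0,-0.0015,0.0015,0,0,0,0.035],[0,0,0.001,0,0,0,0.035],[0,0,0.001,0,0,0,0.035],[0,0,0,0,0,0,0.035],[0,0,0,0,0,0,0.035],[0,0,0,0,0,0,0.035]]'
python3 -m jog '[[0,0,0.0008,0,0,0,0.035],[0,0,0,0,0,0,0.035],[0,0,0,0,0,0,0.035],[0,0,0,0,0,0,0.035]]'
```

```text
time_s: 32.97
tool_pos: [0.491, -0.2792, 0.044]
tool_rot: [180.0, -0.0, 17.0]
force: [-0.6, 1.1, -2.2]
grip_width: 0.0413
grasp_force: 25.0
time_s: 33.3
tool_pos: [0.491, -0.2792, 0.0432]
tool_rot: [180.0, 0.0, 17.0]
force: [0.4, 0.4, -2.0]
grip_width: 0.0419
grasp_force: 25.0
```

```bash
python3 -m jog '[[0,0,0.0007,0,0,0,0.035],[0,0,0,0,0,0,0.035],[0,0,0,0,0,0,0.035],[0,0,0,0,0,0,0.035]]'
```

```text
time_s: 33.63
tool_pos: [0.4911, -0.2793, 0.0429]
tool_rot: [180.0, -0.0, 17.0]
force: [-1.5, 0.9, 1.9]
grip_width: 0.0414
grasp_force: 25.0
```

Contact. I release, retreat and verify.

```bash
python3 -m jog '[[0,0,0,0,0,0,0.05],[0,0,0,0,0,0,0.06],[0,0,0,0,0,0,0.075],[0,0,0,0,0,0,0.08],[0,0,0,0,0,0,0.08],[0,0,-0.02,0,0,0,0.08],[0,0,-0.03,0,0,0,0.087],[0,0,-0.03,0,0,0,0.087],[0,0,-0.03,0,0,0,0.087],[0,0,-0.03,0,0,0,0.087],[0,0,-0.02,0,0,0,0.087],[0,0,0,0,0,0,0.087]]'
python3 -m jog '[[-0.01,0.03,0,0,0,0,0.087],[-0.01,0.03,0,0,0,0,0.087],[0,0,0,0,0,0,0.087],[0,0,0,0,0,0,0.087]]'
python3 - <<'E'
from h import *
c,a=snap('w12')
s=env.read_camera('scene');cv2.imwrite('pics/scene2.png',s)
d=env.read_camera('side');cv2.imwrite('pics/side2.png',d)
A=np.hstack([cv2.resize(a[60:260,100:400],(400,267)),cv2.resize(s[140:290,120:345],(400,267),interpolation=cv2.INTER_CUBIC)])
B=cv2.resize(d[140:330,110:400],(500,328),interpolation=cv2.INTER_CUBIC);B=np.hstack([B,np.zeros((328,300,3),np.uint8)])
cv2.imwrite('pics/m2.png',np.vstack([A,B]))
E
```

```text
time_s: 34.63
tool_pos: [0.4937, -0.2806, 0.208]
tool_rot: [179.6, -0.4, 17.0]
force: [0.3, 0.6, 1.1]
grip_width: 0.0869
grasp_force: 0.0
time_s: 34.97
tool_pos: [0.4879, -0.3446, 0.2012]
tool_rot: [-180.0, 0.1, 16.7]
force: [-0.0, 1.4, -0.1]
grip_width: 0.0866
grasp_force: 0.0
```

View pics/m2.png

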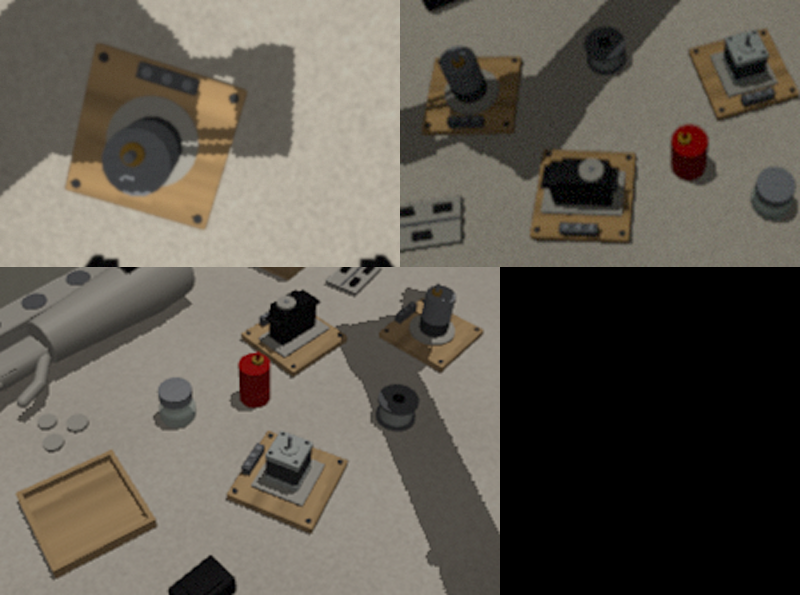

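All three motors stand on their pads and the tray is empty; spool, jar and adapter look unmoved. Next, a numerical check of the centring.

```bash
python3 - <<'E'
from h import *
def base(n):
    c,im=load(n);im=im.copy();im[262:]=0
    m=cv2.inRange(cv2.cvtColor(im,cv2.COLOR_BGR2HSV),(8,75,25),(25,255,255));m=cv2.morphologyEx(m,cv2.MORPH_OPEN,np.ones((3,3)))
    for k in cv2.findContours(m,0,cv2.CHAIN_APPROX_NONE)[0]:
        k=cv2.convexHull(k);x,y,w,h=cv2.boundingRect(k)
        if cv2.contourArea(k)>4000 and y>2 and x>2: 
            r=cv2.minAreaRect((plane(c,k[:,0],.008)[:,:2]*1000).astype(np.float32));print(n,(x,y,w,h),r)
for n in('w8','w10','w12'): base(n)
c=load('w12')[0];print('gear',plane(c,(100+138/1.333,60+158/1.333),.078))
c=load('w10')[0];U=lambda u,v:(60+u/1.4545,50+(v-310)/1.381)
print('servo',(plane(c,U(318,572),.058)+plane(c,U(318,449),.056))/2)
a=load('w8')[1][60:280,160:400];b=load('w12')[1][60:260,120:340]
cv2.imwrite('pics/fin.png',np.hstack([cv2.resize(a,(400,367),interpolation=cv2.INTER_CUBIC),cv2.resize(b,(400,367),interpolation=cv2.INTER_CUBIC)]))
for x in('spool','x'):pass
i=cv2.absdiff(cv2.imread('pics/scene0.png'),cv2.imread('pics/scene2.png'));print('jar,adapter,red diff',i[230:265,318:345].mean(),i[150:178,370:402].mean(),i[208:242,270:296].mean())
E
```

```text
w8 (222, 136, 112, 106) ((468.1546936035156, 59.54130554199219), (109.84683227539062, 109.86858367919922), 16.56254005432129)
w8 (445, 4, 115, 157) ((632.2315673828125, -135.6806640625), (113.97055053710938, 110.75838470458984), 85.74317169189453)
w10 (218, 130, 115, 107) ((631.9237670898438, -135.76113891601562), (108.89460754394531, 110.37083435058594), 85.67057037353516)
w12 (150, 93, 135, 138) ((490.7418212890625, -278.9158935546875), (110.71723175048828, 110.49128723144531), 89.48388671875)
gear [[ 0.49263679 -0.28115898  0.078     ]]
servo [[ 0.63549601 -0.13530779  0.057     ]]
jar,adapter,red diff 4.734391534391534 6.107142857142857 5.062971342383107
```

View pics/fin.png

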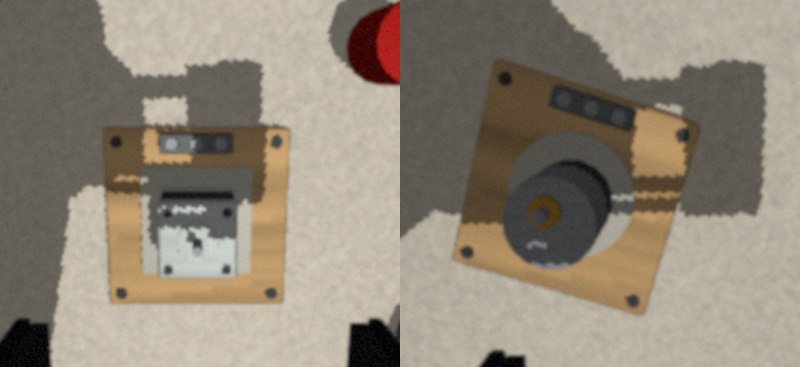

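The stepper is square to its pad and the gearmotor is centred on the round pad. Measured offsets are about 4 mm for the servo, 3 mm for the gearmotor, and near 1 mm for the stepper from its placing pose. I hand in.

```bash
python3 -c "
from h import *
print(plane(load('w8')[0],(278.2,204.6),.064));print(env.sign_off())"
```

```text
[[0.4685149  0.05894555 0.064     ]]
the job is handed in; nothing more can be done
None
```

I handed the job in at about 35 s of the 112 s allowed: gearmotor on the round pad, stepper on the square and servo on the oblong, each within about 4 mm of centre by my measurements, with the tray empty and no sign in the pictures that the spool, jar or adapter moved; sign-off returned no verdict.

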